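# Turn round the row of spindle parts for reassembly

## Robot

A 6-joint arm with a two-finger parallel gripper is mounted at the origin on the work surface. World frame = base frame: x ahead of the robot, y to its left, z up, the work surface at z = 0. Lengths are in m, angles in rad, forces in N, time in s.
With the tool pointing down it reaches from about 0.425 to 0.95 m from the base axis. Payload 3.5 kg.
Tool frame: the origin (TCP) lies midway between the tips of the shut fingers; the grasp point (between the pads) lies 19 mm behind it; z points along the fingers, y is the line along which they close (so a half turn about z gives the same grasp; the last joint's range is limited). The gripper opens to 85 mm and grips with 20 to 120 N. Pads are 22 mm wide; open, the fingers measure 114 mm over their backs; the gripper's body (76 mm by 85 mm) begins 54 mm behind the grasp point. The pads swing forward as they close: fully open they stand 13 mm farther back than shut.
Start: joints at [-1.302, 0.286, 1.577, -0, 1.279, -0.15], TCP at [0.275, -0.617, 0.231] pointing down, gripper open.
Joint ranges: [-2.77, 2.77], [-0.9, 2.22], [0.21, 2.48], [-1.53, 4.67], [0.24, 2.81], [-2.84, 2.84]. Speed limits (rad/s): [2.79, 2.79, 3.14, 3.14, 3.14, 3.14].

## Interface

Orientations are given as a unit quaternion [x, y, z, w].
In Python, from plant import ctrl gives the robot as it stands.
- The arm moves only by the tool send_rows, never from a script. Its argument "series" is a list that holds one entry, the list of rows, each a list of 7 numbers: the shift along the tool's x, y, z in cm, then the turn, a rotation vector about the tool's x, y, z in rad, then the opening, from -1 (shut) to 1 (fully open). In form: [[[x, y, z, rx, ry, rz, jaw], ...]]. A call has 1 to 10 rows; each row shifts and turns the commanded pose from where the row before left it, along the tool's axes as they then stand; what a row does not reach is not made up. A row lasts 1/8 s, in which the tool goes at most 62.5 mm and 10.7 degrees, less where a joint would pass 70% of its speed; a pose out of reach is approached as far as the arm can. A call is refused whole if a number of a shift passes 6.25 or a number of a turn 0.188, either way. A call with a gripper value outside its range is refused whole. The fingers move at their own pace and stop on an object; "force" is the grip in N (left out, the last holds). Time passes only in rows, so rows that do not move let the fingers close. It gives the time, the measured TCP pose, the force, the opening and the grip force at its end, in the units of the state.
- ctrl.get_state(): the state, without advancing time (a new reading comes with each control period).
- ctrl.read_camera(name): name is "scene" or "side" or "wrist"; returns a dict with "img" (420x560x3 uint8, red, green, blue), "fx", "fy", "cx", "cy" (pixels), "k1" (the pictures are not rectified: a ray, as slopes to the right and down, at radius r is drawn at 1 + k1 r^2 times it, then the intrinsics apply), "R" (3x3) and "t" (3): a world point X has camera coordinates R X + t; the wrist camera has in their place "hand_eye" (4x4, takes a point from camera to tool coordinates, whose origin is the TCP and whose axes are the flange's). Camera axes: x right, y down, z forward; pixel columns grow to the right and rows downward; lengths in m; the calibration is good to about 2 mm. A picture is of the moment at which its call begins: read the wrist's pose just before it. There is no depth.
- ctrl.sign_off(): hands the job in; it is judged then, once.
The state is a dict: "time": time; "qpos": joint angles; "dq": joint speeds; "joint_efforts": joint torques, N m; "eef_pos": TCP position; "tcp_rot": TCP orientation; "contact_force": force on the tool from outside, world axes, zero at the start; "wrist_torque": the same for the moment, N m; "opening": opening from 0.0 (shut) to 1.0 (fully open); "finger_force": force on a finger pad.
Only numpy, scipy, OpenCV 4.12 (cv2) and the standard library are available. Lean on these libraries where they do the work, as an engineer would, in place of code of your own. Each camera call takes 0.05 s, during which the arm holds its last target. There are 200 camera calls.

## Task

The four spindle parts standing on the cork pads of the grey board lie in the order they came off the machine; move them into the four bays of the wooden tray in the reverse order, one part to a bay, so that the part that is leftmost on the board (seen from the robot) ends up in the rightmost bay, and so on to the last. Set each part down gently, upright as it stands now and flat on the floor of its bay, without dropping it or tipping it over.

Things in the scene. Friction and masses are not known exactly. Their poses are not given: they have to be found in the camera images.
- gear: steel spur gear with a hub, 50 mm tall: toothed wheel 52 mm across and 18 mm thick at the bottom, plain round hub 32 mm across above it (from 18 to 50 mm height), about 0.28 kg. Grip the hub. Origin: centre of its underside; z up. Stands upright on its cork pad at the start, its x axis within 0.25 rad of the board's x axis.
- ring: plain steel spacer ring, 46 mm outside, 30 mm open bore right through, 45 mm tall, about 0.22 kg. Grip it across the outside. Origin: centre of its underside; z up. Stands upright on its cork pad at the start, its x axis within 0.25 rad of the board's x axis.
- hex: long hexagonal steel nut, 36 mm across flats (41.6 mm across corners), 50 mm tall, with a black disc for its bore on top, about 0.26 kg. One pair of flats faces along its +x and -x axis. Origin: centre of its underside; z up. Stands upright on its cork pad at the start, its x axis within 0.25 rad of the board's x axis.
- flange: steel sleeve on a square flange: flange 46 x 46 x 10 mm at the bottom, edges along its x and y axes, four screw holes; round sleeve 34 mm across above it (from 10 to 50 mm height), about 0.25 kg. Grip the sleeve. Origin: centre of its underside; z up. Stands upright on its cork pad at the start, its x axis within 0.25 rad of the board's x axis.
- pad_gear: the square cork pad (66 x 66 x 4 mm, fixed on the board) on which the gear stands at the start; all four pads look alike and stay where they are, so this records the gear's place in the row. Origin: centre of its underside.
- pad_ring: the square cork pad (66 x 66 x 4 mm, fixed on the board) on which the spacer ring stands at the start; all four pads look alike and stay where they are, so this records the spacer ring's place in the row. Origin: centre of its underside.
- pad_hex: the square cork pad (66 x 66 x 4 mm, fixed on the board) on which the hexagonal nut stands at the start; all four pads look alike and stay where they are, so this records the hexagonal nut's place in the row. Origin: centre of its underside.
- pad_flange: the square cork pad (66 x 66 x 4 mm, fixed on the board) on which the flanged sleeve stands at the start; all four pads look alike and stay where they are, so this records the flanged sleeve's place in the row. Origin: centre of its underside.
- board: fixed grey laminate board on the bench, 90 (x) x 400 (y) x 12 mm, nearer than the tray or beyond it. x axis away from the robot, y to its left, turned at most 0.15 rad. Cork pads at board x = 0, y = -120, -40, 40, 120 mm, parts shuffled; undersides of parts 16 mm above the bench. A bolt without a pad at its -y end is not part of the job. Origin: underside, middle of the row of pads.
- tray: fixed wooden tray on the bench, 100 (x) x 324 (y) mm, four empty bays in a row. Axes as the board: x away from the robot, y to its left, turned at most 0.15 rad. Bay centres at tray x = 0, y = -120, -40, 40, 120 mm; bay 92 (x) x 76 (y) mm inside. Tops above bench: bay floor 8 mm, dividers (4 mm thick) 20 mm, front and back walls (4 mm) 18 mm. Origin: centre of underside.
Things that resemble listed ones, but are neither listed nor needed, are in the scene too. Leave any blue, turquoise or yellow look-alike of the gear alone.

How it is judged:
By the outcome, as a careful person would: the job done as asked, in the order asked, and still so for the second after the job is handed in, with the robot touching nothing.
It also fails if it takes over 98 s, if anything falls off the work surface, if the arm or the gripper's body presses on something with over 40 N, if the wrist force passes 120 N, or if a joint passes its speed limit or range.

## Working session

There is one attempt and no reset: what is moved stays moved. The work goes in short steps, Python scripts to look and compute and a tool call to move; the robot and the scene stay as the last step left them, time stands still between calls to the robot, and variables do not carry over. Pictures are saved under pics/ and viewed, at most 14 in all, crops included, and the job is handed in when it is done.

Besides the shell and the picture viewer there is one more tool, called after "Emit:" in YAML: its name, and indented under it one key for each argument. send_rows: Moves the arm, as the interface text tells. Its arguments: {"type":"object","properties":{"series":{"type":"array"},"force":{"type":"number"}},"required":["series"]}

```bash
mkdir -p pics; cat > h.py <<'E'
import numpy as np, cv2
from scipy.spatial.transform import Rotation as Ro
from plant import ctrl
def cam(name, fn=None):
    s=ctrl.get_state(); c=ctrl.read_camera(name)
    if name=="wrist":
        H=np.array(c["hand_eye"]); T=np.eye(4); T[:3,:3]=Ro.from_quat(s["tcp_rot"]).as_matrix(); T[:3,3]=s["eef_pos"]
        M=np.linalg.inv(T@H); c["R"]=M[:3,:3]; c["t"]=M[:3,3]
    c["R"]=np.array(c["R"]);c["t"]=np.array(c["t"])
    if fn: cv2.imwrite(fn,c["img"][:,:,::-1])
    return c
def ray(c,uv):
    d=np.array([(uv[0]-c["cx"])/c["fx"],(uv[1]-c["cy"])/c["fy"]]); x=d.copy()
    for _ in range(20): x=d/(1+c["k1"]*(x@x))
    r=c["R"].T@np.array([x[0],x[1],1.]); return -c["R"].T@c["t"], r/np.linalg.norm(r)
def onz(c,uv,z):
    o,r=ray(c,uv); return o+r*(z-o[2])/r[2]
def proj(c,X):
    p=c["R"]@np.array(X)+c["t"]; x=p[:2]/p[2]; x=x*(1+c["k1"]*(x@x)); return np.array([c["fx"]*x[0]+c["cx"],c["fy"]*x[1]+c["cy"]])
def tri(*cu):
    A=np.zeros((3,3));b=np.zeros(3)
    for c,uv in cu:
        o,r=ray(c,uv);P=np.eye(3)-np.outer(r,r);A+=P;b+=P@o
    return np.linalg.solve(A,b)
E
python3 - <<'E'
from h import *
for n in("scene","side","wrist"):
    c=cam(n,f"pics/{n}0.png"); print(n,c["fx"],c["k1"],(-c["R"].T@c["t"]).round(3),c["R"][2].round(2))
s=ctrl.get_state();print(s)
E
```

```text
scene 492.77495923783454 -0.03012535187849868 [1.133 0.155 0.703] [-0.69 -0.19 -0.7 ]
side 461.5655537835816 -0.003462348990891939 [0.232 0.583 0.6  ] [ 0.33 -0.7  -0.64]
wrist 315.18891131249484 0.012656685093894606 [ 0.337 -0.587  0.372] [-0.25 -0.11 -0.96]
{'time': 0.15, 'qpos': array([-1.30195163e+00,  2.87012385e-01,  1.57783446e+00,  2.22533410e-05,
        1.27860637e+00, -1.50018324e-01]), 'dq': array([-0.0001167 , -0.00416803, -0.00413928, -0.00131898, -0.00145846,
        0.00030829]), 'joint_efforts': array([ 3.94893832e-04, -4.06597710e+01, -2.93143255e+01, -2.00651534e-04,
        3.91212016e-03, -1.24515932e-05]), 'eef_pos': array([ 0.27442133, -0.6161423 ,  0.23023484]), 'tcp_rot': array([ 9.78149509e-01,  2.07900630e-01, -4.46050857e-05, -9.29270887e-04]), 'contact_force': array([ 0.51319079, -0.86823038,  0.31739178]), 'wrist_torque': array([-0.00146873, -0.06458596, -0.03142283]), 'finger_force': 0.0, 'opening': 0.998857252234862}
```

View pics/scene0.png

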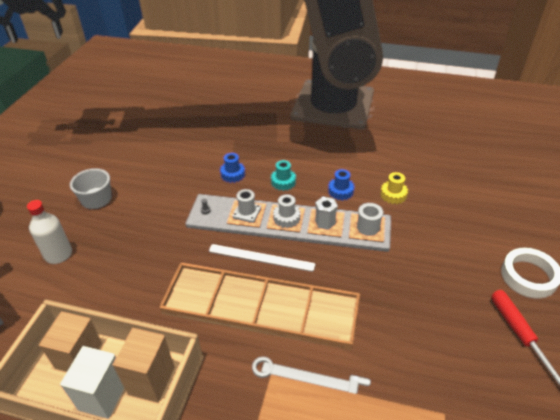

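View pics/side0.png

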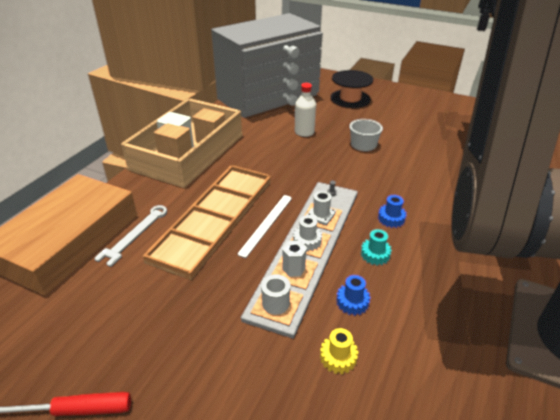

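Scene view: image right is the robot's left. On the pads from right to left are the ring (370,220), hex (326,212), gear (287,210) and flange (245,205). The bolt at (205,207) marks the -y end. The coloured look-alikes stand behind the board without pads, and the tray is beyond it at (262,302).

```bash
python3 - <<'E'
from h import *
c=cam("scene");s=cam("side")
for n,a,b in [("ring",(370,211),(276,283)),("hex",(326,203),(294,246)),("gear",(287,202),(308,223)),("flange",(246,195),(322,198)),("yellow",(397,177),(341,336)),("blue",(342,174),(356,283)),("turq",(284,165),(378,235)),("tray+y+x",(355,337),(184,271)),("tray-y-x",(178,267),(268,178)),("tray+y-x",(358,295),(148,256)if 0 else (0,0))]:
    print(n,tri((c,a),(s,b)).round(3))
E
```

```text
ring [0.448 0.145 0.061]
hex [0.455 0.062 0.068]
gear [ 0.461 -0.012  0.06 ]
flange [ 0.465 -0.092  0.062]
yellow [0.324 0.186 0.051]
blue [0.338 0.076 0.047]
turq [ 0.339 -0.049  0.05 ]
tray+y+x [ 0.655  0.141 -0.027]
tray-y-x [ 0.625 -0.176  0.008]
tray+y-x [0.899 0.139 0.411]
```

View pics/wrist0.png

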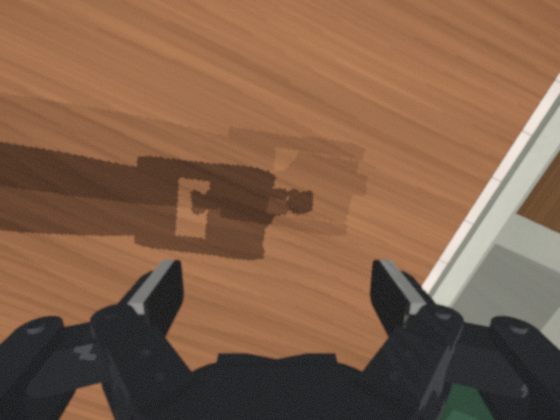

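The wrist picture shows the fingers at the left and right of the bottom half, with the camera on the tool's +x side. I'll turn the tool so it closes along the board's x axis and look from above at several places along y.

```bash
cat >> h.py <<'E'
def yaw(s): 
    x=Ro.from_quat(s["tcp_rot"]).as_matrix()[:,0]; return np.arctan2(x[1],x[0])
def plan(tgt,A,n,start=None):
    "rows from present pose (tool kept vertical) to world tgt, tool x at angle A"
    s=ctrl.get_state(); p,a=start if start else (s["eef_pos"],yaw(s)); tgt=np.array(tgt); d=(tgt-p)/n; da=(A-a)/n
    rows=[]
    for i in range(n):
        c,q=np.cos(a),np.sin(a); m=d*100
        rows.append([round(v,2) for v in (m[0]*c+m[1]*q, m[0]*q-m[1]*c, -m[2])]+[0,0,round(-da,3)]); a+=da
    print("from",p.round(4),"yaw",round(a-n*da,3)); print(rows if n>1 and abs(da)>1e-3 else (rows[0],"x",n))
E
python3 - <<'E'
from h import *
plan((.53,-.22,.30),1.64,10)
E
```

```text
from [ 0.2744 -0.6164  0.2307] yaw 0.419
[[np.float64(3.95), np.float64(-2.58), np.float64(-0.69), 0, 0, np.float64(-0.122)], [np.float64(4.23), np.float64(-2.08), np.float64(-0.69), 0, 0, np.float64(-0.122)], [np.float64(4.45), np.float64(-1.55), np.float64(-0.69), 0, 0, np.float64(-0.122)], [np.float64(4.61), np.float64(-1.0), np.float64(-0.69), 0, 0, np.float64(-0.122)], [np.float64(4.7), np.float64(-0.43), np.float64(-0.69), 0, 0, np.float64(-0.122)], [np.float64(4.71), np.float64(0.15), np.float64(-0.69), 0, 0, np.float64(-0.122)], [np.float64(4.66), np.float64(0.72), np.float64(-0.69), 0, 0, np.float64(-0.122)], [np.float64(4.54), np.float64(1.28), np.float64(-0.69), 0, 0, np.float64(-0.122)], [np.float64(4.35), np.float64(1.83), np.float64(-0.69), 0, 0, np.float64(-0.122)], [np.float64(4.09), np.float64(2.34), np.float64(-0.69), 0, 0, np.float64(-0.122)]]
```

Emit:
send_rows:
  series:
    - [[4, -2.6, -0.7, 0, 0, -0.122, 1], [4.2, -2.1, -0.7, 0, 0, -0.122, 1], [4.4, -1.6, -0.7, 0, 0, -0.122, 1], [4.6, -1, -0.7, 0, 0, -0.122, 1], [4.7, -0.4, -0.7, 0, 0, -0.122, 1], [4.7, 0.2, -0.7, 0, 0, -0.122, 1], [4.7, 0.7, -0.7, 0, 0, -0.122, 1], [4.5, 1.3, -0.7, 0, 0, -0.122, 1], [4.4, 1.8, -0.7, 0, 0, -0.122, 1], [4.1, 2.3, -0.7, 0, 0, -0.122, 1]]

```text
time: 1.5
eef_pos: [0.5302, -0.2184, 0.3016]
tcp_rot: [0.681, 0.732, 0.0, 0.0]
contact_force: [0.6, -0.6, 0.1]
opening: 1.0
finger_force: 0.0
```

Emit:
send_rows:
  series:
    - [[0, 0, 0, 0, 0, 0, 1], [0, 0, 0, 0, 0, 0, 1], [0, 0, 0, 0, 0, 0, 1]]

```text
time: 1.88
eef_pos: [0.5289, -0.2208, 0.3009]
tcp_rot: [0.683, 0.73, -0.0, -0.0]
contact_force: [0.2, -1.4, -0.6]
opening: 1.0
finger_force: 0.0
```

```bash
python3 - <<'E'
from h import *
import pickle
s=ctrl.get_state();print(s["eef_pos"],yaw(s),s["qpos"])
pickle.dump(cam("wrist","pics/w1.png"),open("w1.pkl","wb"))
E
```

```text
[ 0.52894413 -0.22081895  0.30089552] 1.636836605084691 [-5.72315349e-01  1.62889182e-02  1.75292461e+00 -2.69139182e-04
  1.37308061e+00 -6.38302742e-01]
```

Emit:
send_rows:
  series:
    - [[4, 0, 0, 0, 0, 0, 1], [4, 0, 0, 0, 0, 0, 1], [4, 0, 0, 0, 0, 0, 1], [0, 0, 0, 0, 0, 0, 1], [0, 0, 0, 0, 0, 0, 1]]

```text
time: 2.55
eef_pos: [0.5213, -0.1011, 0.3013]
tcp_rot: [0.683, 0.73, -0.0, 0.0]
contact_force: [-0.2, 0.3, -0.8]
opening: 0.999
finger_force: 0.0
```

```bash
python3 - <<'E'
from h import *
import pickle
s=ctrl.get_state();print(s["eef_pos"],yaw(s),s["qpos"])
pickle.dump(cam("wrist","pics/w2.png"),open("w2.pkl","wb"))
E
```

```text
[ 0.52132677 -0.10110719  0.30130509] 1.6378138590955473 [-3.82503696e-01 -8.20375090e-02  1.84794883e+00 -4.83245509e-04
  1.37548673e+00 -4.49427483e-01]
```

Emit:
send_rows:
  series:
    - [[4, 0, 0, 0, 0, 0, 1], [4, 0, 0, 0, 0, 0, 1], [4, 0, 0, 0, 0, 0, 1], [0, 0, 0, 0, 0, 0, 1], [0, 0, 0, 0, 0, 0, 1]]

```text
time: 3.22
eef_pos: [0.5135, 0.0184, 0.3012]
tcp_rot: [0.683, 0.73, -0.0, 0.0]
contact_force: [0.2, -0.6, 0.1]
opening: 0.999
finger_force: 0.0
```

```bash
python3 - <<'E'
from h import *
import pickle
s=ctrl.get_state();print(s["eef_pos"],yaw(s),s["qpos"])
pickle.dump(cam("wrist","pics/w3.png"),open("w3.pkl","wb"))
E
```

```text
[0.51354878 0.01841729 0.3012354 ] 1.6376853001447649 [-1.61500025e-01 -1.22518466e-01  1.88527277e+00 -5.89628177e-04
  1.37887836e+00 -2.28276472e-01]
```

View pics/w2.png

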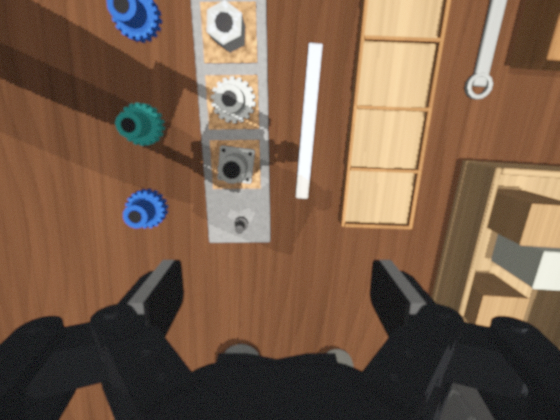

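View pics/w3.png

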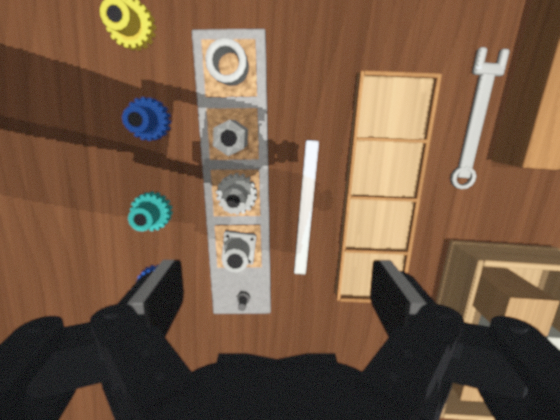

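In w3 the row, +y end at the top, is ring (228,62), hex (228,137), gear (233,198), flange (235,255) and bolt (243,299). The tray bays run from (392,103) at the top to (375,275) at the bottom. Next I'll measure the black bores, the ring's rim, and the tray and board by masks in both views.

```bash
cat > m.py <<'E'
from h import *
import pickle
W={i:pickle.load(open(f"w{i}.pkl","rb")) for i in(2,3)}
def blobs(c,mask,amin,amax):
    n,l,st,ce=cv2.connectedComponentsWithStats(mask.astype(np.uint8))
    return [(ce[i].round(1),st[i].tolist()) for i in range(1,n) if amin<st[i][4]<amax]
for i,c in W.items():
    im=c["img"]; hsv=cv2.cvtColor(im,cv2.COLOR_RGB2HSV); v=im.max(2)
    roi=np.zeros(v.shape,bool); roi[:270,195:275]=1
    print(i,"dark",blobs(c,(v<32)&roi,60,1000))
    wood=(hsv[...,0]>8)&(hsv[...,0]<25)&(hsv[...,2]>170)&(hsv[...,1]>60)
    print("wood",[(b[0].tolist(),b[1]) for b in blobs(c,wood,1500,9000)])
    cork=(hsv[...,0]>5)&(hsv[...,0]<20)&(hsv[...,1]>110)&(v>120)&roi
    print("grey pix", [ (b[0].tolist(),b[1]) for b in blobs(c,(hsv[...,1]<45)&(v>150)&roi,80,3000)])
E
python3 m.py
python3 - <<'E'
import cv2
for i,(x0,y0,x1,y1) in {2:(190,0,280,130),3:(190,25,280,275)}.items(): pass
im=cv2.imread("pics/w3.png"); a=cv2.resize(im[25:285,190:280],None,fx=2.2,fy=2.2,interpolation=2)
im=cv2.imread("pics/w2.png"); b=cv2.resize(im[0:195,190:280],None,fx=2.9,fy=2.9,interpolation=2)
import numpy as np
o=np.zeros((600,480,3),np.uint8); o[:a.shape[0],:a.shape[1]]=a; o[:b.shape[0],210:210+b.shape[1]]=b
cv2.imwrite("pics/crop1.png",o)
E
```

```text
2 dark [(array([230.9, 169.7]), [224, 163, 14, 14, 79])]
wood [([231.6, 36.6], [200, 1, 57, 62, 1771]), ([507.0, 244.8], [460, 168, 100, 158, 4214])]
grey pix [([233.2, 98.5], [211, 76, 45, 47, 1188]), ([202.7, 113.1], [198, 96, 10, 38, 259])]
3 dark []
wood [([547.2, 125.7], [524, 44, 36, 126, 2373])]
grey pix [([232.1, 60.1], [195, 29, 72, 81, 2765]), ([201.4, 118.1], [198, 107, 9, 30, 157]), ([263.1, 127.1], [258, 114, 9, 26, 157]), ([227.8, 137.3], [213, 120, 31, 35, 531]), ([240.2, 229.3], [204, 165, 66, 105, 2379]), ([239.2, 200.3], [216, 182, 41, 32, 462])]
```

View pics/crop1.png

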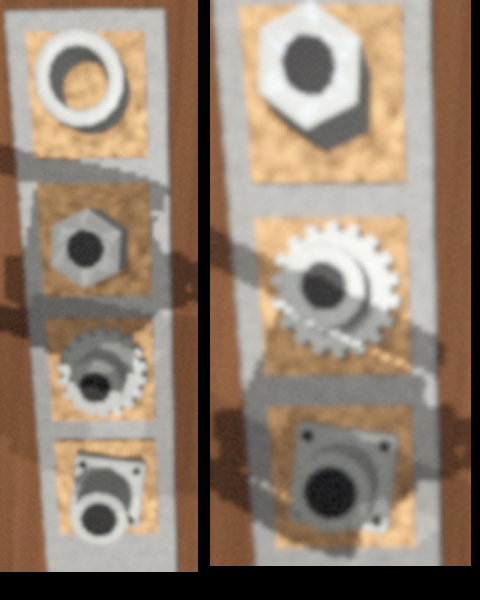

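The crop confirms the order ring, hex, toothed gear, square-flanged sleeve. All four are grey steel on cork, so the coloured gears on the bare bench are the look-alikes. Bores in w3: hex (228.6,138), gear (233,200.5), flange (235,261). Ring top in w3: (226,61). Bores in w2: hex (224,22), gear (229,99), flange (231,170).

```bash
cat > m2.py <<'E'
from h import *
import pickle
W={i:pickle.load(open(f"w{i}.pkl","rb")) for i in(2,3)}
def bore(c,g,h=11):
    x,y=int(g[0]),int(g[1]); y0=max(0,y-h); g_=cv2.cvtColor(c["img"],cv2.COLOR_RGB2GRAY)[y0:y+h+1,x-h:x+h+1]
    lo=g_.min(); m=(g_<lo+ (np.percentile(g_,60)-lo)*.4).astype(np.uint8)
    n,l,st,ce=cv2.connectedComponentsWithStats(m); k=l[min(h,y-y0),h] or 1+np.argmax(st[1:,4]); 
    return ce[k]+[x-h,y0], st[k][4]
if __name__=="__main__":
    for n,a,b in [("hex",(224,22),(228.6,138)),("gear",(229,99),(233,200.5)),("flange",(231.4,170),(235,261))]:
        p,pa=bore(W[2],a);q,qa=bore(W[3],b); X=tri((W[2],p),(W[3],q))
        print(n,p.round(1),pa,q.round(1),qa,X.round(4),"res",np.linalg.norm(proj(W[2],X)-p).round(2), onz(W[3],q,.066).round(4),onz(W[2],p,.066).round(4))
    print("ring",onz(W[3],(226.4,60.9),.061))
    for i,pts in {2:[(400,76),(395,138),(383,200)],3:[(392,103),(387,167),(381,222),(375,275)]}.items():
        hsv=cv2.cvtColor(W[i]["img"],cv2.COLOR_RGB2HSV); print([hsv[y,x].tolist() for x,y in pts])
        m=np.zeros(hsv.shape[:2],np.uint8)
        for x,y in pts:
            f=hsv[y-5:y+6,x-5:x+6].reshape(-1,3).astype(int).mean(0)
            mm=(np.abs(hsv.astype(int)-f)<[5,35,28]).all(2).astype(np.uint8); mm=cv2.morphologyEx(mm,cv2.MORPH_OPEN,np.ones((5,5)))
            n,l,st,ce=cv2.connectedComponentsWithStats(mm); k=l[y,x]
            cn=max(cv2.findContours((l==k).astype(np.uint8),0,2)[0],key=cv2.contourArea); r=cv2.minAreaRect(cn)
            bp=cv2.boxPoints(r); C=np.array([onz(W[i],u,.008) for u in bp])
            print(i,(x,y),r[0],r[1],"ctr",C.mean(0).round(4),"sides",np.linalg.norm(C[1]-C[0]).round(3),np.linalg.norm(C[2]-C[1]).round(3))
E
python3 m2.py
```

```text
hex [223.5  21.9] 245 [228.1 137.7] 189 [0.4533 0.0642 0.066 ] res 0.0 [0.4533 0.0642 0.066 ] [0.4533 0.0642 0.066 ]
gear [228.2  99.4] 135 [232.8 199.7] 93 [ 0.4593 -0.0126  0.0572] res 0.46 [ 0.4609 -0.0102  0.066 ] [ 0.4601 -0.013   0.066 ]
flange [230.9 169.5] 202 [234.6 260.7] 155 [ 0.4654 -0.0926  0.0654] res 0.16 [ 0.4657 -0.0922  0.066 ] [ 0.4653 -0.0925  0.066 ]
ring [0.44861315 0.14691638 0.061     ]
[[18, 84, 244], [17, 85, 238], [18, 87, 237]]
2 (400, 76) (394.80108642578125, 75.08393859863281) (73.39579772949219, 64.96170806884766) ctr [0.6634 0.0321 0.008 ] sides 0.076 0.092
2 (395, 138) (386.0292053222656, 138.0330810546875) (69.55178833007812, 58.323699951171875) ctr [ 0.6653 -0.0463  0.008 ] sides 0.076 0.092
2 (383, 200) (377.5669860839844, 195.95944213867188) (65.50333404541016, 51.47311019897461) ctr [ 0.6665 -0.1266  0.008 ] sides 0.075 0.091
[[19, 81, 243], [18, 81, 243], [18, 88, 241], [120, 9, 28]]
3 (392, 103) (393.5020751953125, 107.44906616210938) (71.3487548828125, 60.03164291381836) ctr [0.6607 0.1127 0.008 ] sides 0.075 0.091
3 (387, 167) (385.39703369140625, 167.8382110595703) (66.41917419433594, 54.991397857666016) ctr [0.6632 0.0333 0.008 ] sides 0.076 0.09
3 (381, 222) (377.979248046875, 222.97735595703125) (64.67802429199219, 48.43250274658203) ctr [ 0.6655 -0.047   0.008 ] sides 0.074 0.092
3 (375, 275) (279.5, 209.5) (419.0, 559.0) ctr [ 0.5254 -0.0951  0.008 ] sides 0.667 0.659
```

Heights from two views agree with the text: hex top 66 mm, flange 65 mm, ring 61 mm from scene and side. The gear's 57 mm comes from a partly shaded bore, and the 8 mm tray floor plane matches across both views. I'll start with the ring, which goes to the rightmost bay (y = -120).

```bash
python3 - <<'E'
from h import *
plan((.4486,.1465,.13),1.638,4)
E
```

```text
from [0.5136 0.0182 0.3012] yaw 1.637
([np.float64(3.31), np.float64(-1.41), np.float64(4.28), 0, 0, np.float64(-0.0)], 'x', 4)
```

Emit:
send_rows:
  series:
    - [[3.3, -1.4, 4.3, 0, 0, 0, 1], [3.3, -1.4, 4.3, 0, 0, 0, 1], [3.3, -1.4, 4.3, 0, 0, 0, 1], [3.3, -1.4, 4.3, 0, 0, 0, 1], [0, 0, 0, 0, 0, 0, 1], [0, 0, 0, 0, 0, 0, 1]]

```text
time: 4.03
eef_pos: [0.4499, 0.1465, 0.1304]
tcp_rot: [0.683, 0.73, 0.001, 0.001]
contact_force: [-0.5, -0.2, -0.7]
opening: 1.001
finger_force: 0.0
```

```bash
python3 - <<'E'
from h import *
plan((.4486,.1465,.026),1.638,1)
a=cam("side");b=cam("scene")
o=np.vstack([cv2.resize(a["img"][170:350,200:400],None,fx=2,fy=2),cv2.resize(b["img"][130:250,220:420],None,fx=2,fy=2)])[:600]
cv2.imwrite("pics/a1.png",o[:,:,::-1])
E
```

```text
from [0.4499 0.1465 0.1304] yaw 1.638
([np.float64(0.01), np.float64(-0.13), np.float64(10.44), 0, 0, np.float64(-0.0)], 'x', 1)
```

View pics/a1.png

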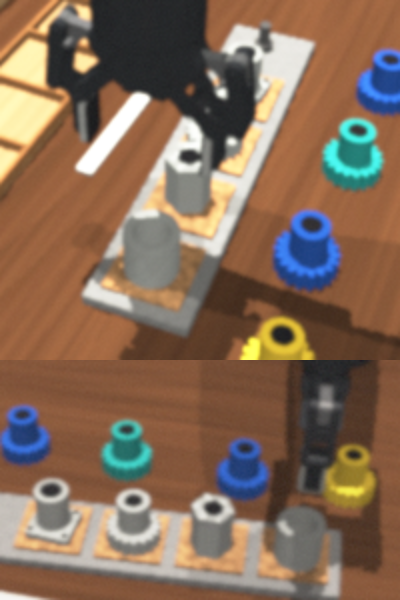

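The side and scene crops show the open fingers straddling the ring along x, clear of the hex and the yellow gear. Going down.

Emit:
send_rows:
  series:
    - [[0, -0.1, 3, 0, 0, 0, 1], [0, 0, 3, 0, 0, 0, 1], [0, 0, 2, 0, 0, 0, 1], [0, 0, 1.4, 0, 0, 0, 1], [0, 0, 1, 0, 0, 0, 1], [0, 0, 0, 0, 0, 0, 1]]

```text
time: 4.88
eef_pos: [0.4476, 0.1472, 0.0253]
tcp_rot: [0.683, 0.731, -0.0, -0.0]
contact_force: [-0.4, 0.6, -0.6]
opening: 1.003
finger_force: 0.0
```

Emit:
send_rows:
  series:
    - [[0, 0, 0, 0, 0, 0, -1], [0, 0, 0, 0, 0, 0, -1], [0, 0, 0, 0, 0, 0, -1], [0, 0, 0, 0, 0, 0, -1], [0, 0, 0, 0, 0, 0, -1], [0, 0, 0, 0, 0, 0, -1], [0, 0, 0, 0, 0, 0, -1], [0, 0, 0, 0, 0, 0, -1]]
  force: 40

```text
time: 5.88
eef_pos: [0.4479, 0.1475, 0.0263]
tcp_rot: [0.683, 0.731, 0.0, 0.0]
contact_force: [-2.4, -0.4, 5.9]
opening: 0.524
finger_force: 41.2
```

Emit:
send_rows:
  series:
    - [[0, 0, -1, 0, 0, 0, -1], [0, 0, -2.5, 0, 0, 0, -1], [0, 0, -3, 0, 0, 0, -1], [0, 0, -2, 0, 0, 0, -1], [0, 0, 0, 0, 0, 0, -1]]

```text
time: 6.5
eef_pos: [0.4484, 0.1475, 0.1118]
tcp_rot: [0.683, 0.731, 0.001, 0.001]
contact_force: [-0.7, -0.8, -2.6]
opening: 0.524
finger_force: 41.8
```

```bash
python3 - <<'E'
from h import *
plan((.6668,-.1266,.11),1.6,8)
E
```

```text
from [0.4484 0.1475 0.1118] yaw 1.639
[[np.float64(-3.6), np.float64(2.49), np.float64(0.02), 0, 0, np.float64(0.005)], [np.float64(-3.59), np.float64(2.51), np.float64(0.02), 0, 0, np.float64(0.005)], [np.float64(-3.58), np.float64(2.53), np.float64(0.02), 0, 0, np.float64(0.005)], [np.float64(-3.57), np.float64(2.54), np.float64(0.02), 0, 0, np.float64(0.005)], [np.float64(-3.56), np.float64(2.56), np.float64(0.02), 0, 0, np.float64(0.005)], [np.float64(-3.54), np.float64(2.58), np.float64(0.02), 0, 0, np.float64(0.005)], [np.float64(-3.53), np.float64(2.59), np.float64(0.02), 0, 0, np.float64(0.005)], [np.float64(-3.52), np.float64(2.61), np.float64(0.02), 0, 0, np.float64(0.005)]]
```

Emit:
send_rows:
  series:
    - [[-2, 1.4, 0, 0, 0, 0, -1], [-4.2, 2.9, 0, 0, 0, 0, -1], [-4.2, 2.9, 0, 0, 0, 0, -1], [-4.2, 2.9, 0, 0, 0, 0, -1], [-4.2, 2.9, 0, 0, 0, 0, -1], [-4.2, 2.9, 0, 0, 0, 0, -1], [-4.2, 2.9, 0, 0, 0, 0, -1], [-1.6, 1.1, 0, 0, 0, 0, -1], [0, 0, 0, 0, 0, 0, -1], [0, 0, 0, 0, 0, 0, -1]]

```text
time: 7.75
eef_pos: [0.6641, -0.1253, 0.1084]
tcp_rot: [0.683, 0.731, -0.001, -0.002]
contact_force: [-0.2, 0.4, -2.6]
opening: 0.527
finger_force: 41.8
```

```bash
python3 - <<'E'
from h import *
plan((.6668,-.1266,.022),1.638,1)
a=cam("side");b=cam("scene")
o=np.vstack([cv2.resize(a["img"][140:290,130:380],None,fx=2,fy=2),cv2.resize(b["img"][190:340,150:400],None,fx=2,fy=2)])
cv2.imwrite("pics/a2.png",o[:,:,::-1])
E
```

```text
from [ 0.6641 -0.1253  0.1084] yaw 1.639
([np.float64(-0.14), np.float64(0.26), np.float64(8.64), 0, 0, np.float64(0.001)], 'x', 1)
```

View pics/a2.png

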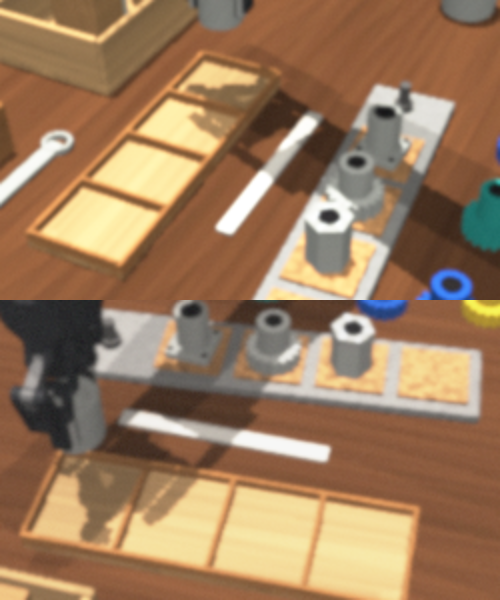

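The ring is held upright above the rightmost bay. Lowering it to about 2 mm above the floor.

Emit:
send_rows:
  series:
    - [[-0.1, 0.2, 2, 0, 0, 0, -1], [0, 0, 3, 0, 0, 0, -1], [0, 0, 2, 0, 0, 0, -1], [0, 0, 1, 0, 0, 0, -1], [0, 0, 0.5, 0, 0, 0, -1], [0, 0, 0, 0, 0, 0, -1], [0, 0, 0, 0, 0, 0, -1]]

```text
time: 8.72
eef_pos: [0.6685, -0.1276, 0.0266]
tcp_rot: [0.683, 0.731, 0.0, 0.001]
contact_force: [0.1, -0.2, -2.8]
opening: 0.522
finger_force: 41.8
```

Emit:
send_rows:
  series:
    - [[0, 0, 0.1, 0, 0, 0, -1], [0, 0, 0.1, 0, 0, 0, -1], [0, 0, 0, 0, 0, 0, -1]]

```text
time: 9.1
eef_pos: [0.6675, -0.1273, 0.0233]
tcp_rot: [0.683, 0.731, -0.0, -0.0]
contact_force: [0.3, 0.3, -3.9]
opening: 0.527
finger_force: 41.8
```

Emit:
send_rows:
  series:
    - [[0, 0, 0.1, 0, 0, 0, -1], [0, 0, 0.1, 0, 0, 0, -1], [0, 0, 0.1, 0, 0, 0, -1], [0, 0, 0, 0, 0, 0, -1]]

```text
time: 9.6
eef_pos: [0.6675, -0.1272, 0.0201]
tcp_rot: [0.683, 0.731, -0.0, -0.0]
contact_force: [0.1, 0.1, -3.6]
opening: 0.522
finger_force: 41.8
```

Emit:
send_rows:
  series:
    - [[0, 0, 0.1, 0, 0, 0, -1], [0, 0, 0, 0, 0, 0, -1]]

```text
time: 9.85
eef_pos: [0.6675, -0.1273, 0.0192]
tcp_rot: [0.683, 0.731, -0.0, -0.0]
contact_force: [-0.6, -0.9, -3.3]
opening: 0.525
finger_force: 41.8
```

Emit:
send_rows:
  series:
    - [[0, 0, 0.1, 0, 0, 0, -1], [0, 0, 0, 0, 0, 0, -1]]

```text
time: 10.1
eef_pos: [0.6677, -0.1273, 0.0184]
tcp_rot: [0.683, 0.731, 0.0, 0.0]
contact_force: [-0.7, -0.3, -2.2]
opening: 0.523
finger_force: 41.9
```

Emit:
send_rows:
  series:
    - [[0, 0, 0.1, 0, 0, 0, -1], [0, 0, 0, 0, 0, 0, -1]]

```text
time: 10.35
eef_pos: [0.6677, -0.1274, 0.0184]
tcp_rot: [0.683, 0.731, -0.0, -0.0]
contact_force: [-3.3, 0.3, 3.5]
opening: 0.524
finger_force: 42.4
```

Contact at the expected height: the force went from -2 to +3.5 N. Releasing partway, then lifting.

Emit:
send_rows:
  series:
    - [[0, 0, 0, 0, 0, 0, 0.15], [0, 0, 0, 0, 0, 0, 0.25], [0, 0, 0, 0, 0, 0, 0.4], [0, 0, 0, 0, 0, 0, 0.4], [0, 0, -1, 0, 0, 0, 0.4], [0, 0, -2, 0, 0, 0, 0.4], [0, 0, -4, 0, 0, 0, 0.4], [0, 0, -4, 0, 0, 0, 1], [0, 0, -2, 0, 0, 0, 1], [0, 0, 0, 0, 0, 0, 1]]

```text
time: 11.6
eef_pos: [0.6689, -0.1277, 0.1503]
tcp_rot: [0.683, 0.731, 0.001, 0.002]
contact_force: [-0.2, -0.8, -0.2]
opening: 0.999
finger_force: 0.0
```

```bash
python3 - <<'E'
from h import *
plan((.4533,.0642,.13),1.638,7)
E
```

```text
from [ 0.6689 -0.1277  0.1503] yaw 1.639
([np.float64(2.94), np.float64(-2.89), np.float64(0.29), 0, 0, np.float64(0.0)], 'x', 7)
```

Emit:
send_rows:
  series:
    - [[3, -2.9, 0.3, 0, 0, 0, 1], [3, -2.9, 0.3, 0, 0, 0, 1], [3, -2.9, 0.3, 0, 0, 0, 1], [2.9, -2.9, 0.3, 0, 0, 0, 1], [2.9, -2.9, 0.3, 0, 0, 0, 1], [2.9, -2.9, 0.3, 0, 0, 0, 1], [2.9, -2.9, 0.3, 0, 0, 0, 1], [0, 0, 0, 0, 0, 0, 1], [0, 0, 0, 0, 0, 0, 1], [0, 0, 0, 0, 0, 0, 1]]

```text
time: 12.85
eef_pos: [0.4518, 0.0638, 0.1262]
tcp_rot: [0.683, 0.73, -0.0, 0.0]
contact_force: [0.4, 0.3, 0.6]
opening: 1.0
finger_force: 0.0
```

```bash
python3 - <<'E'
from h import *
plan((.4533,.0642,.03),1.638,1)
import pickle
W=pickle.load(open("w2.pkl","rb")); W3=pickle.load(open("w3.pkl","rb"))
# hex top outline corners in w2 (crop pixels /2.9)
P=[onz(W,((x-210)/2.9+190,y/2.9),.066) for x,y in [(310,2),(308,130)]]
d=P[0]-P[1]; print("hex corner axis angle",np.arctan2(d[1],d[0]),np.linalg.norm(d))
c=cam("wrist","pics/w4.png"); pickle.dump(c,open("w4.pkl","wb"))
E
```

```text
from [0.4518 0.0638 0.1262] yaw 1.638
([np.float64(0.03), np.float64(0.15), np.float64(9.62), 0, 0, np.float64(-0.0)], 'x', 1)
hex corner axis angle 1.573160384049536 0.04149475502574805
```

Emit:
send_rows:
  series:
    - [[0, 0.1, 3, 0, 0, 0.06, 1], [0, 0, 3, 0, 0, 0, 1], [0, 0, 2, 0, 0, 0, 1], [0, 0, 1, 0, 0, 0, 1], [0, 0, 0.6, 0, 0, 0, 1], [0, 0, 0, 0, 0, 0, 1], [0, 0, 0, 0, 0, 0, 1]]

```text
time: 13.78
eef_pos: [0.4528, 0.0644, 0.0311]
tcp_rot: [0.704, 0.71, 0.001, 0.001]
contact_force: [0.1, 0.4, -0.5]
opening: 1.0
finger_force: 0.0
```

Emit:
send_rows:
  series:
    - [[0, 0, 0, 0, 0, 0, -1], [0, 0, 0, 0, 0, 0, -1], [0, 0, 0, 0, 0, 0, -1], [0, 0, 0, 0, 0, 0, -1], [0, 0, 0, 0, 0, 0, -1], [0, 0, 0, 0, 0, 0, -1], [0, 0, 0, 0, 0, 0, -1], [0, 0, 0, 0, 0, 0, -1]]
  force: 40

```text
time: 14.78
eef_pos: [0.4527, 0.0645, 0.0308]
tcp_rot: [0.704, 0.71, 0.001, 0.0]
contact_force: [0.4, 0.9, 4.9]
opening: 0.416
finger_force: 40.8
```

Emit:
send_rows:
  series:
    - [[0, 0, -1, 0, 0, 0, -1], [0, 0, -2.5, 0, 0, 0, -1], [0, 0, -3, 0, 0, 0, -1], [0, 0, -2, 0, 0, 0, -1], [0, 0, 0, 0, 0, 0, -1]]

```text
time: 15.4
eef_pos: [0.4521, 0.0644, 0.1161]
tcp_rot: [0.704, 0.71, 0.0, 0.001]
contact_force: [0.7, 1.1, -2.8]
opening: 0.412
finger_force: 40.4
```

```bash
python3 - <<'E'
from h import *
plan((.6655,-.0466,.115),yaw(ctrl.get_state()),1)
E
```

```text
from [0.4521 0.0644 0.1161] yaw 1.579
([np.float64(-11.28), np.float64(21.25), np.float64(0.11), 0, 0, np.float64(-0.0)], 'x', 1)
```

Emit:
send_rows:
  series:
    - [[-1, 2, 0, 0, 0, 0, -1], [-2, 3.8, 0, 0, 0, 0, -1], [-2, 3.8, 0, 0, 0, 0, -1], [-2, 3.8, 0, 0, 0, 0, -1], [-2, 3.8, 0, 0, 0, 0, -1], [-1.6, 2.8, 0, 0, 0, 0, -1], [-0.7, 1.2, 0, 0, 0, 0, -1], [0, 0, 0, 0, 0, 0, -1], [0, 0, 0, 0, 0, 0, -1]]

```text
time: 16.52
eef_pos: [0.6635, -0.046, 0.1144]
tcp_rot: [0.704, 0.71, -0.001, -0.001]
contact_force: [0.6, 0.0, -2.0]
opening: 0.416
finger_force: 40.6
```

Emit:
send_rows:
  series:
    - [[0, 0, 2, 0, 0, 0, -1], [0, 0, 3, 0, 0, 0, -1], [0, 0, 2, 0, 0, 0, -1], [0, 0, 1, 0, 0, 0, -1], [0, 0, 0.4, 0, 0, 0, -1], [0, 0, 0, 0, 0, 0, -1], [0, 0, 0, 0, 0, 0, -1]]

```text
time: 17.4
eef_pos: [0.6658, -0.047, 0.0325]
tcp_rot: [0.704, 0.71, 0.001, 0.001]
contact_force: [0.3, 0.4, -2.0]
opening: 0.413
finger_force: 40.6
```

Target is 0.0228, so 9.7 mm to go.

Emit:
send_rows:
  series:
    - [[0, 0, 0.3, 0, 0, 0, -1], [0, 0, 0.2, 0, 0, 0, -1], [0, 0, 0.1, 0, 0, 0, -1], [0, 0, 0.1, 0, 0, 0, -1], [0, 0, 0, 0, 0, 0, -1], [0, 0, 0, 0, 0, 0, -1]]

```text
time: 18.15
eef_pos: [0.665, -0.0468, 0.0244]
tcp_rot: [0.704, 0.71, 0.0, 0.0]
contact_force: [-0.3, 0.5, -2.7]
opening: 0.417
finger_force: 40.6
```

Emit:
send_rows:
  series:
    - [[0, 0, 0.1, 0, 0, 0, -1], [0, 0, 0, 0, 0, 0, -1]]

```text
time: 18.4
eef_pos: [0.6649, -0.0468, 0.0232]
tcp_rot: [0.704, 0.71, -0.0, -0.0]
contact_force: [0.9, 0.1, -2.5]
opening: 0.416
finger_force: 40.6
```

Emit:
send_rows:
  series:
    - [[0, 0, 0.1, 0, 0, 0, -1], [0, 0, 0, 0, 0, 0, -1]]

```text
time: 18.65
eef_pos: [0.6651, -0.0468, 0.0229]
tcp_rot: [0.704, 0.71, -0.0, 0.0]
contact_force: [-0.3, 0.4, 1.8]
opening: 0.413
finger_force: 40.9
```

Contact. Releasing and lifting.

Emit:
send_rows:
  series:
    - [[0, 0, 0, 0, 0, 0, -0.05], [0, 0, 0, 0, 0, 0, 0.1], [0, 0, 0, 0, 0, 0, 0.3], [0, 0, 0, 0, 0, 0, 0.3], [0, 0, -1, 0, 0, 0, 0.3], [0, 0, -2, 0, 0, 0, 0.3], [0, 0, -4, 0, 0, 0, 0.3], [0, 0, -4, 0, 0, 0, 1], [0, 0, -1.5, 0, 0, 0, 1], [0, 0, 0, 0, 0, 0, 1]]

```text
time: 19.9
eef_pos: [0.6658, -0.047, 0.1494]
tcp_rot: [0.704, 0.71, 0.001, 0.002]
contact_force: [-0.1, -0.1, -1.0]
opening: 0.998
finger_force: 0.0
```

```bash
python3 - <<'E'
from h import *
plan((.460,-.20,.20),1.60,1)
E
```

```text
from [ 0.6658 -0.047   0.1494] yaw 1.579
([np.float64(-15.14), np.float64(-20.7), np.float64(-5.06), 0, 0, np.float64(-0.021)], 'x', 1)
```

Emit:
send_rows:
  series:
    - [[-2, -3.4, -0.8, 0, 0, 0, 1], [-2, -3.4, -0.8, 0, 0, 0, 1], [-2, -3.4, -0.8, 0, 0, 0, 1], [-2, -3.4, -0.8, 0, 0, 0, 1], [-2, -3.5, -0.9, 0, 0, 0, 1], [-2.1, -3.5, -0.9, 0, 0, 0, 1], [0, 0, 0, 0, 0, 0, 1], [0, 0, 0, 0, 0, 0, 1], [0, 0, 0, 0, 0, 0, 1]]

```text
time: 21.02
eef_pos: [0.4602, -0.1688, 0.1963]
tcp_rot: [0.704, 0.71, -0.0, -0.001]
contact_force: [-0.8, 0.6, -0.4]
opening: 1.001
finger_force: 0.0
```

```bash
python3 - <<'E'
from h import *
import pickle
c=cam("wrist","pics/w5.png");pickle.dump(c,open("w5.pkl","wb"));print(ctrl.get_state()["eef_pos"],[proj(c,p).round(0) for p in [(.460,-.012,.066),(.4655,-.0925,.066)]])
E
```

```text
[ 0.46025179 -0.16876339  0.19645655] [array([279.,   0.]), array([285., 113.])]
```

Emit:
send_rows:
  series:
    - [[3, 0, 0, 0, 0, 0, 1], [3, 0, 0, 0, 0, 0, 1], [0, 0, 0, 0, 0, 0, 1], [0, 0, 0, 0, 0, 0, 1]]

```text
time: 21.58
eef_pos: [0.4598, -0.1095, 0.1972]
tcp_rot: [0.704, 0.71, -0.0, 0.0]
contact_force: [-0.1, -0.6, -0.2]
opening: 1.003
finger_force: 0.0
```

```bash
python3 - <<'E'
from h import *
import pickle
c=cam("wrist","pics/w6.png");d=pickle.load(open("w5.pkl","rb"));print(ctrl.get_state()["eef_pos"],[proj(c,p).round(0) for p in [(.460,-.012,.066),(.4655,-.0925,.066)]])
cv2.imwrite("pics/w56.png",np.hstack([cv2.resize(i["img"][:300,130:430],None,fx=1.3,fy=1.3) for i in(d,c)])[:,:,::-1]);pickle.dump(c,open("w6.pkl","wb"))
E
```

```text
[ 0.45976031 -0.10978854  0.1972671 ] [array([279.,  85.]), array([284., 183.])]
```

View pics/w56.png

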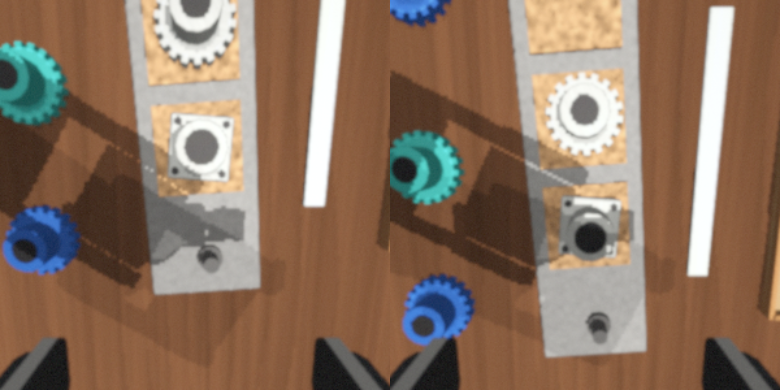

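The close views match my predicted pixels: the flange bore is at (285,183) in w6, and the gear bore at (278,83) is within 2 px. Refining with the new views.

```bash
python3 - <<'E'
from h import *
import pickle
from m2 import bore
w={i:pickle.load(open(f"w{i}.pkl","rb")) for i in(2,5,6)}
g6,a=bore(w[6],(278,83),14);print("gear",g6,a,onz(w[6],g6,.066), tri((w[6],g6),(w[2],bore(w[2],(229,99))[0])))
f6,a=bore(w[6],(284,183),14);f5,b=bore(w[5],(286,113),14);print("flange",f6,a,f5,b,onz(w[6],f6,.066),tri((w[6],f6),(w[5],f5)))
plan((.4600,-.012,.12),yaw(ctrl.get_state()),1)
E
```

```text
gear [279.29120879  84.05494505] 364 [ 0.46046135 -0.01148558  0.066     ] [ 0.46062666 -0.01261069  0.07115401]
flange [283.64751958 182.91906005] 383 [284.49667406 112.55654102] 451 [ 0.46531784 -0.09272223  0.066     ] [ 0.46524176 -0.09255355  0.06685168]
from [ 0.4598 -0.1098  0.1973] yaw 1.579
([np.float64(9.78), np.float64(0.1), np.float64(7.73), 0, 0, np.float64(-0.0)], 'x', 1)
```

Emit:
send_rows:
  series:
    - [[3.3, 0.1, 2, 0, 0, 0, 1], [3.3, 0, 2, 0, 0, 0, 1], [3.2, 0, 2, 0, 0, 0, 1], [0, 0, 3, 0, 0, 0, 1], [0, 0, 3, 0, 0, 0, 1], [0, 0, 2, 0, 0, 0, 1], [0, 0, 1.2, 0, 0, 0, 1], [0, 0, 0.5, 0, 0, 0, 1], [0, 0, 0, 0, 0, 0, 1], [0, 0, 0, 0, 0, 0, 1]]

```text
time: 22.88
eef_pos: [0.4604, -0.0117, 0.0412]
tcp_rot: [0.704, 0.71, 0.0, 0.001]
contact_force: [0.3, -0.2, -0.0]
opening: 1.001
finger_force: 0.0
```

Emit:
send_rows:
  series:
    - [[0, 0, 0.4, 0, 0, 0, 1], [0, 0, 0, 0, 0, 0, -1], [0, 0, 0, 0, 0, 0, -1], [0, 0, 0, 0, 0, 0, -1], [0, 0, 0, 0, 0, 0, -1], [0, 0, 0, 0, 0, 0, -1], [0, 0, 0, 0, 0, 0, -1], [0, 0, 0, 0, 0, 0, -1], [0, 0, 0, 0, 0, 0, -1], [0, 0, 0, 0, 0, 0, -1]]
  force: 40

```text
time: 24.12
eef_pos: [0.4605, -0.0116, 0.0368]
tcp_rot: [0.704, 0.71, 0.001, 0.001]
contact_force: [2.6, 0.7, 3.1]
opening: 0.358
finger_force: 40.1
```

Emit:
send_rows:
  series:
    - [[0, 0, -1, 0, 0, 0, -1], [0, 0, -2.5, 0, 0, 0, -1], [0, 0, -3, 0, 0, 0, -1], [0, 0, -2, 0, 0, 0, -1], [0, 0, 0, 0, 0, 0, -1], [0, 0, 0, 0, 0, 0, -1]]

```text
time: 24.88
eef_pos: [0.4578, -0.0111, 0.1194]
tcp_rot: [0.704, 0.71, -0.001, -0.002]
contact_force: [-0.3, 0.2, -3.8]
opening: 0.362
finger_force: 40.4
```

```bash
python3 - <<'E'
from h import *
plan((.6630,.0328,.12),yaw(ctrl.get_state()),1)
E
```

```text
from [ 0.4578 -0.0111  0.1194] yaw 1.579
([np.float64(4.22), np.float64(20.56), np.float64(-0.06), 0, 0, np.float64(-0.0)], 'x', 1)
```

Emit:
send_rows:
  series:
    - [[0.4, 2, 0, 0, 0, 0, -1], [0.8, 3.8, 0, 0, 0, 0, -1], [0.8, 3.8, 0, 0, 0, 0, -1], [0.8, 3.8, 0, 0, 0, 0, -1], [0.8, 3.8, 0, 0, 0, 0, -1], [0.5, 2.2, 0, 0, 0, 0, -1], [0.2, 1, 0, 0, 0, 0, -1], [0, 0, 0, 0, 0, 0, -1], [0, 0, 0, 0, 0, 0, -1], [0, 0, 0, 0, 0, 0, -1]]

```text
time: 26.12
eef_pos: [0.6625, 0.033, 0.1212]
tcp_rot: [0.704, 0.71, -0.0, -0.0]
contact_force: [-0.9, 0.2, -4.2]
opening: 0.361
finger_force: 40.6
```

Emit:
send_rows:
  series:
    - [[0, 0, 2, 0, 0, 0, -1], [0, 0, 3, 0, 0, 0, -1], [0, 0, 2, 0, 0, 0, -1], [0, 0, 1, 0, 0, 0, -1], [0, 0, 0, 0, 0, 0, -1], [0, 0, 0, 0, 0, 0, -1], [0, 0, 0, 0, 0, 0, -1]]

```text
time: 27.0
eef_pos: [0.6643, 0.0331, 0.0428]
tcp_rot: [0.704, 0.71, 0.001, 0.001]
contact_force: [0.3, 0.4, -3.6]
opening: 0.362
finger_force: 40.6
```

14 mm to go to 0.0288.

Emit:
send_rows:
  series:
    - [[0, 0, 0.5, 0, 0, 0, -1], [0, 0, 0.3, 0, 0, 0, -1], [0, 0, 0.2, 0, 0, 0, -1], [0, 0, 0.1, 0, 0, 0, -1], [0, 0, 0, 0, 0, 0, -1], [0, 0, 0, 0, 0, 0, -1], [0, 0, 0, 0, 0, 0, -1]]

```text
time: 27.88
eef_pos: [0.6634, 0.0332, 0.0305]
tcp_rot: [0.704, 0.71, 0.0, 0.0]
contact_force: [0.2, -0.2, -3.8]
opening: 0.359
finger_force: 40.6
```

Emit:
send_rows:
  series:
    - [[0, 0, 0.1, 0, 0, 0, -1], [0, 0, 0, 0, 0, 0, -1]]

```text
time: 28.12
eef_pos: [0.6632, 0.0332, 0.0292]
tcp_rot: [0.704, 0.71, -0.0, -0.0]
contact_force: [-0.1, 0.3, -4.1]
opening: 0.361
finger_force: 40.6
```

Emit:
send_rows:
  series:
    - [[0, 0, 0.1, 0, 0, 0, -1], [0, 0, 0, 0, 0, 0, -1]]

```text
time: 28.38
eef_pos: [0.6634, 0.0332, 0.0289]
tcp_rot: [0.704, 0.71, -0.0, -0.0]
contact_force: [-2.3, -0.3, -0.0]
opening: 0.358
finger_force: 41.2
```

Contact. Releasing and lifting, then on to the flange.

Emit:
send_rows:
  series:
    - [[0, 0, 0, 0, 0, 0, -0.15], [0, 0, 0, 0, 0, 0, 0], [0, 0, 0, 0, 0, 0, 0.3], [0, 0, 0, 0, 0, 0, 0.3], [0, 0, -1, 0, 0, 0, 0.3], [0, 0, -2, 0, 0, 0, 0.3], [0, 0, -4, 0, 0, 0, 0.3], [0, 0, -3, 0, 0, 0, 1], [0, 0, 0, 0, 0, 0, 1], [0, 0, 0, 0, 0, 0, 1]]

```text
time: 29.62
eef_pos: [0.663, 0.0332, 0.1283]
tcp_rot: [0.704, 0.71, -0.0, -0.0]
contact_force: [0.1, 0.4, -0.3]
opening: 0.995
finger_force: 0.0
```

```bash
python3 - <<'E'
from h import *
plan((.4653,-.0926,.12),yaw(ctrl.get_state()),1)
E
```

```text
from [0.663  0.0332 0.1283] yaw 1.579
([np.float64(-12.42), np.float64(-19.87), np.float64(0.83), 0, 0, np.float64(-0.0)], 'x', 1)
```

Emit:
send_rows:
  series:
    - [[-2, -3.3, 0, 0, 0, 0, 1], [-2.1, -3.3, 0, 0, 0, 0, 1], [-2.1, -3.3, 0, 0, 0, 0, 1], [-2.1, -3.3, 0, 0, 0, 0, 1], [-2.1, -3.3, 0, 0, 0, 0, 1], [-2, -3.4, 0, 0, 0, 0, 1], [0, 0, 0, 0, 0, 0, 1], [0, 0, 0, 0, 0, 0, 1], [0, 0, 0, 0, 0, 0, 1]]

```text
time: 30.75
eef_pos: [0.4659, -0.092, 0.1281]
tcp_rot: [0.704, 0.71, 0.0, -0.0]
contact_force: [0.7, -0.6, 0.7]
opening: 0.998
finger_force: 0.0
```

```bash
python3 - <<'E'
from h import *
plan((.4653,-.0926,.031),yaw(ctrl.get_state()),1)
E
```

```text
from [ 0.4659 -0.092   0.1281] yaw 1.58
([np.float64(-0.06), np.float64(-0.06), np.float64(9.71), 0, 0, np.float64(-0.0)], 'x', 1)
```

Emit:
send_rows:
  series:
    - [[-0.1, -0.1, 3, 0, 0, 0, 1], [0, 0, 3, 0, 0, 0, 1], [0, 0, 2, 0, 0, 0, 1], [0, 0, 1.2, 0, 0, 0, 1], [0, 0, 0.5, 0, 0, 0, 1], [0, 0, 0, 0, 0, 0, 1], [0, 0, 0, 0, 0, 0, 1]]

```text
time: 31.62
eef_pos: [0.4651, -0.0937, 0.0322]
tcp_rot: [0.704, 0.71, 0.0, 0.001]
contact_force: [-0.3, -1.3, -0.1]
opening: 1.003
finger_force: 0.0
```

Emit:
send_rows:
  series:
    - [[0, 0, 0, 0, 0, 0, -1], [0, 0, 0, 0, 0, 0, -1], [0, 0, 0, 0, 0, 0, -1], [0, 0, 0, 0, 0, 0, -1], [0, 0, 0, 0, 0, 0, -1], [0, 0, 0, 0, 0, 0, -1], [0, 0, 0, 0, 0, 0, -1], [0, 0, 0, 0, 0, 0, -1], [0, 0, 0, 0, 0, 0, -1]]
  force: 40

```text
time: 32.75
eef_pos: [0.465, -0.0937, 0.0319]
tcp_rot: [0.704, 0.71, 0.0, 0.001]
contact_force: [1.7, -0.0, 5.3]
opening: 0.385
finger_force: 40.1
```

Emit:
send_rows:
  series:
    - [[0, 0, -1, 0, 0, 0, -1], [0, 0, -2.5, 0, 0, 0, -1], [0, 0, -3, 0, 0, 0, -1], [0, 0, -3, 0, 0, 0, -1], [0, 0, 0, 0, 0, 0, -1], [0, 0, 0, 0, 0, 0, -1], [0, 0, 0, 0, 0, 0, -1]]

```text
time: 33.62
eef_pos: [0.4628, -0.0928, 0.1242]
tcp_rot: [0.704, 0.71, -0.001, -0.002]
contact_force: [0.6, -1.0, -1.4]
opening: 0.385
finger_force: 40.1
```

```bash
python3 - <<'E'
from h import *
plan((.6608,.1127,.12),yaw(ctrl.get_state()),1)
E
```

```text
from [ 0.4628 -0.0928  0.1242] yaw 1.579
([np.float64(20.39), np.float64(19.96), np.float64(0.42), 0, 0, np.float64(-0.0)], 'x', 1)
```

Emit:
send_rows:
  series:
    - [[2, 2, 0, 0, 0, 0, -1], [3.5, 3.4, 0, 0, 0, 0, -1], [3.5, 3.4, 0, 0, 0, 0, -1], [3.5, 3.4, 0, 0, 0, 0, -1], [3.5, 3.4, 0, 0, 0, 0, -1], [3, 2.8, 0, 0, 0, 0, -1], [1.4, 1.4, 0, 0, 0, 0, -1], [0, 0, 0, 0, 0, 0, -1], [0, 0, 0, 0, 0, 0, -1], [0, 0, 0, 0, 0, 0, -1]]

```text
time: 34.88
eef_pos: [0.6599, 0.1113, 0.1258]
tcp_rot: [0.705, 0.71, -0.001, -0.0]
contact_force: [0.2, 0.8, -1.8]
opening: 0.386
finger_force: 40.3
```

Emit:
send_rows:
  series:
    - [[0, 0, 2, 0, 0, 0, -1], [0, 0, 3, 0, 0, 0, -1], [0, 0, 2.5, 0, 0, 0, -1], [0, 0, 1, 0, 0, 0, -1], [0, 0, 0, 0, 0, 0, -1], [0, 0, 0, 0, 0, 0, -1], [0, 0, 0, 0, 0, 0, -1]]

```text
time: 35.75
eef_pos: [0.6617, 0.1122, 0.0428]
tcp_rot: [0.704, 0.71, 0.001, 0.001]
contact_force: [0.4, 0.3, -2.0]
opening: 0.387
finger_force: 40.3
```

19 mm to go to 0.0239.

Emit:
send_rows:
  series:
    - [[0, 0, 0.6, 0, 0, 0, -1], [0, 0, 0.5, 0, 0, 0, -1], [0, 0, 0.3, 0, 0, 0, -1], [0, 0, 0.2, 0, 0, 0, -1], [0, 0, 0, 0, 0, 0, -1], [0, 0, 0, 0, 0, 0, -1], [0, 0, 0, 0, 0, 0, -1]]

```text
time: 36.62
eef_pos: [0.6608, 0.1122, 0.0255]
tcp_rot: [0.704, 0.71, 0.0, 0.0]
contact_force: [0.5, 1.1, -1.7]
opening: 0.386
finger_force: 40.3
```

Emit:
send_rows:
  series:
    - [[0, 0, 0.1, 0, 0, 0, -1], [0, 0, 0, 0, 0, 0, -1]]

```text
time: 36.88
eef_pos: [0.6606, 0.1122, 0.0242]
tcp_rot: [0.704, 0.71, -0.0, -0.0]
contact_force: [-0.2, 0.8, -2.7]
opening: 0.387
finger_force: 40.3
```

Emit:
send_rows:
  series:
    - [[0, 0, 0.1, 0, 0, 0, -1], [0, 0, 0, 0, 0, 0, -1]]

```text
time: 37.12
eef_pos: [0.6608, 0.1122, 0.024]
tcp_rot: [0.704, 0.71, -0.0, -0.0]
contact_force: [-2.5, 0.1, 2.2]
opening: 0.384
finger_force: 40.7
```

Contact. Releasing, lifting and backing away for a final look.

Emit:
send_rows:
  series:
    - [[0, 0, 0, 0, 0, 0, -0.1], [0, 0, 0, 0, 0, 0, 0.05], [0, 0, 0, 0, 0, 0, 0.3], [0, 0, 0, 0, 0, 0, 0.3], [0, 0, -1, 0, 0, 0, 0.3], [0, 0, -2, 0, 0, 0, 0.3], [0, 0, -4, 0, 0, 0, 0.3], [0, 0, -5, 0, 0, 0, 1], [0, 0, -5, 0, 0, 0, 1], [0, -4, -2, 0, 0, 0, 1]]

```text
time: 38.38
eef_pos: [0.624, 0.1116, 0.2206]
tcp_rot: [0.704, 0.71, 0.004, 0.004]
contact_force: [0.5, -0.2, 0.6]
opening: 1.0
finger_force: 0.0
```

Emit:
send_rows:
  series:
    - [[4, -4, 0, 0, 0, 0, 1], [5, -4, 0, 0, 0, 0, 1], [5, -2, 0, 0, 0, 0, 1], [5, 0, 0, 0, 0, 0, 1], [0, 0, 0, 0, 0, 0, 1], [0, 0, 0, 0, 0, 0, 1]]

```text
time: 39.12
eef_pos: [0.5203, 0.2998, 0.2146]
tcp_rot: [0.704, 0.71, 0.001, 0.001]
contact_force: [0.0, -0.3, -1.0]
opening: 0.999
finger_force: 0.0
```

```bash
python3 - <<'E'
from h import *
a=cam("side");b=cam("scene")
o=np.vstack([cv2.resize(a["img"][140:290,130:380],None,fx=2,fy=2),cv2.resize(b["img"][190:340,150:400],None,fx=2,fy=2)])
cv2.imwrite("pics/end.png",o[:,:,::-1])
E
```

```text
(no output)
```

View pics/end.png

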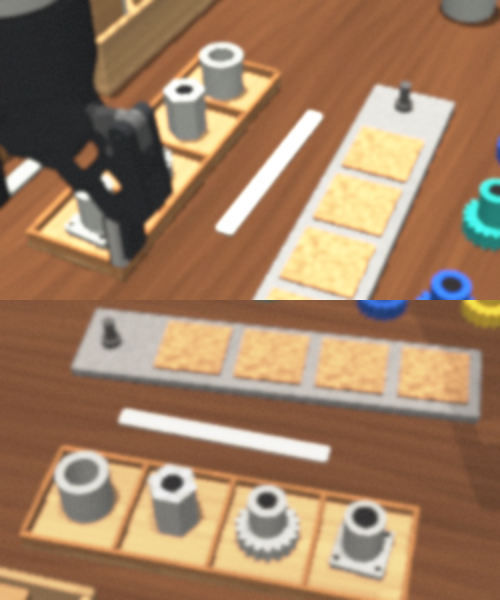

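The final picture shows all four parts upright in their bays. Crop pixels are ring (85,487), hex (175,500), gear (267,522) and flange (363,540). From the robot's right to left that is ring, hex, gear, flange, which is the reverse of the board.

```bash
python3 -c "
from plant import ctrl
print(ctrl.sign_off())"
```

```text
the job is handed in; nothing more can be done
None
```

The job is handed in at about 39 s of the 98 s allowed: all four parts stand upright in the tray in reverse order (ring, hex, gear, flange from the robot's right to left), and the arm is clear of them.

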